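# Ease the tight stopper out of the desk tea canister

### The job

The empty tea canister on the desk is to be refilled, and its tapered stopper is stuck tight: ease it out by rocking it from side to side along its long direction as you lift, first leaning it to the left and then to the right as the robot sees it, so that the canister stays down in its stand instead of being dragged up with the stopper. Then set the stopper down gently, upright (grip on top), on the middle of the round coaster and let go. Leave the mug and the stapler where they are.

Things in the scene. Friction and masses are not known exactly. Their poses are not given: they have to be found in the camera images.
- stopper: Oblong tapered cork stopper with pale wooden top, 90 mm tall, 0.14 kg, seated in the canister. Origin: centre of its foot (underside); z up, y = its long direction, pointing to the robot's left. Cork wedge from z = 0 to 32 mm: 40 mm along x; along y 57 mm at the foot widening to 66 mm at z = 32 mm. Above it a flange and a block grip.
- stopper_grip (a point): Centre of the stopper's wooden grip block, 65 mm above its foot; same axes. The block is 40 (x) by 30 (y) mm and 50 mm tall (z = 40 to 90 mm from the foot). Take it from above across its 30 mm, fingers closing along y, so that the hand can lean the stopper towards +y and -y. 
- stopper_flange (a point): Centre of the underside of the stopper's wooden flange, 32 mm above its foot; same axes. The flange is 56 (x) by 86 (y) by 8 mm; seated, it rests on the canister's rim. Lean the stopper about the flange's +y or -y edge (43 mm from here): the other end slides up and stays where it is left. Each end is loose once raised about 20 mm, so it takes a few swings; 0.1 rad of lean is plenty.
- canister_mouth (a point): Centre of the canister's oblong mouth, at the rim, 143 mm above the desk; z up, y = long direction. Opening 45 (x) by 74 (y) mm. 10 mm below the rim a springy rubber lip at each y end grips the cork: straight up it holds at 20 to 40 N, far over the canister's weight, so the canister comes up too. Seated, the stopper's foot is 32 mm below this point.
- stand_foot (a point): Centre of the underside of the dark wooden stand, on the desk; z up, y = long direction. Fixed, 108 (x) by 148 (y) mm, 45 mm high. In it stands the white glazed canister, 90 by 130 mm, shoulders 118 mm above the desk, neck 61 by 90 mm up to 143 mm. The stand keeps it from sliding or tipping, not from being lifted.
- canister (a joint): How far the canister has been lifted in its stand, m: 0 is fully down, positive is up; it drops back by its own weight (0.9 kg) when nothing pulls on it.
- coaster_top (a point): Centre of the top face of the round pale stone coaster, 130 mm across and 6 mm thick, fixed to the desk on the other side from the canister; z up.
- mug: Blue ceramic mug, 80 mm across, 95 mm high, handle at its +y side; origin at the centre of its underside. Bystander.
- stapler: Grey and black desk stapler lying along its x axis, 130 by 36 mm, 54 mm high; origin at the centre of its underside. Bystander.
Mind the look-alikes: they are no part of the job. Of the things that look like the stopper, the smallest one is meant.

How it is judged:
By the outcome, as a careful person would: the job done as asked, in the order asked, and still so for the second after the job is handed in, with the robot touching nothing.
It also fails if it takes over 42 s, if anything falls off the work surface, if the arm or the gripper's body presses on something with over 40 N, if the wrist force passes 120 N, or if a joint passes its speed limit or range.

### The arm

A 6-joint arm with a two-finger parallel gripper is mounted at the origin on the work surface. World frame = base frame: x ahead of the robot, y to its left, z up, the work surface at z = 0. Lengths are in m, angles in rad, forces in N, time in s.
With the tool pointing down it reaches from about 0.225 to 0.875 m from the base axis. Payload 3.4 kg.
Tool frame: the origin (TCP) lies on the centre line of the jaws, within the pads' length; the fingertips stand 17 mm ahead of it and the grasp point (between the pads) lies 2 mm behind it (manip.finger_overhang is the distance from the TCP to the fingertips, in m); y points along the fingers, x is the direction in which the jaws open and shut, and the axes are right-handed (so a half turn about y gives the same grasp; the last joint's range is limited). The gripper opens to 85 mm and grips with 20 to 120 N. Pads are 22 mm wide; open, the fingers measure 114 mm over their backs; the gripper's body (76 mm by 85 mm) begins 54 mm behind the grasp point. The pads swing forward as they close: fully open they stand 13 mm farther back than shut.
Start: joints at [-1.441, 0.276, 1.505, -0, 1.361, -0.121], TCP at [0.143, -0.557, 0.248] pointing down, gripper open.
Joint ranges: [-2.89, 2.89], [-0.75, 2.08], [0.22, 2.7], [-1.18, 4.32], [0.11, 2.71], [-2.7, 2.7]. Speed limits (rad/s): [2.57, 2.57, 3.14, 3.14, 3.14, 3.14].

### API

Orientations are given as a unit quaternion [w, x, y, z].
In Python, from rig import manip gives the robot as it stands.
- The arm moves only by the tool arm_command, never from a script. Its argument "commands" is a list of rows, each a list of 3 entries, a list of its own where there are three numbers: the finger opening in cm, from 0 to 8.54, then the shift along the world's x, y, z in cm, then the turn about the world's z in rad. A call has 1 to 12 rows; each row shifts and turns the commanded pose from where the row before left it; what a row does not reach is not made up. A row lasts 1/10 s, in which the tool goes at most 50 mm and 8.59 degrees, less where a joint would pass 70% of its speed; a pose out of reach is approached as far as the arm can. A call with a gripper value outside its range is refused whole. The fingers move at their own pace and stop on an object; "grip_force" is the grip in N (left out, the last holds). Time passes only in rows, so rows that do not move let the fingers close. It gives the time, the measured TCP pose, the force and the opening at its end, in the units of the state.
- manip.get_state(): the state, without advancing time (a new reading comes with each control period).
- manip.get_image(name): name is "scene" or "top" or "wrist"; returns a dict with "pixels" (400x640x3 uint8, red, green, blue), "range_z" (400x640 float32, m along the optical axis (not along the pixel's ray), 0 where there is no reading), "intrinsics" (3x3 intrinsics, pixels), "R" (3x3) and "t" (3): a world point X has camera coordinates R X + t. Camera axes: x right, y down, z forward; pixel columns grow to the right and rows downward; lengths in m; the calibration is good to about 2 mm. A picture is of the moment at which its call begins.
- manip.sign_off(): hands the job in, once; it reports no verdict.
The state is a dict: "clock": time; "qpos": joint angles; "qd": joint speeds; "effort": joint torques, N m; "position": TCP position; "ee_rot": TCP orientation; "contact_force": force on the tool from outside, world axes, zero at the start; "moment": the same for the moment, N m; "width": finger opening in m.
Only numpy, scipy, OpenCV 4.12 (cv2) and the standard library are available. Lean on these libraries where they do the work, as an engineer would, in place of code of your own. Each camera call takes 0.05 s, during which the arm holds its last target.

## Working session

There is one attempt and no reset: what is moved stays moved. The work goes in short steps, Python scripts to look and compute and a tool call to move; the robot and the scene stay as the last step left them, time stands still between calls to the robot, and variables do not carry over. Pictures are saved under pics/ and viewed, and the job is handed in when it is done.

Besides the shell and the picture viewer there is one more tool, called after "Request:" as name(argument=value, ...) on one line, values as JSON. arm_command: Moves the arm, as the interface text tells. Its arguments: {"type":"object","properties":{"commands":{"type":"array"},"grip_force":{"type":"number"}},"required":["commands"]}

```bash
ls; mkdir -p pics; cat > h.py <<'E'
from rig import manip
import numpy as np, cv2
def snap(n,f):
    d=manip.get_image(n); np.savez('pics/'+f+'.npz',**d)
    cv2.imwrite('pics/'+f+'.png',d['pixels'][:,:,::-1]); return d
def load(f): return dict(np.load('pics/'+f+'.npz'))
def pt(d,u,v,r=1):
    z=d['range_z'][v-r:v+r+1,u-r:u+r+1]; z=np.median(z[z>0])
    c=z*np.linalg.inv(d['intrinsics'])@np.array([u,v,1.]); return d['R'].T@(c-d['t'])
def cloud(d):
    z=d['range_z']; v,u=np.mgrid[0:z.shape[0],0:z.shape[1]]
    c=np.stack([u*z,v*z,z],-1)@np.linalg.inv(d['intrinsics']).T
    P=(c-d['t'])@d['R']; P[z<=0]=np.nan; return P
def crop(f,u0,v0,u1,v1,o,s=4):
    im=cv2.imread('pics/'+f+'.png')[v0:v1,u0:u1]
    cv2.imwrite('pics/'+o+'.png',cv2.resize(im,None,fx=s,fy=s,interpolation=cv2.INTER_CUBIC))
E
python3 - <<'E'
from h import *
s=manip.get_state(); print(s)
for n in ("scene","top"): snap(n,n+"0")
E
```

```text
pics
{'clock': 0.0, 'qpos': array([-1.44102613e+00,  2.76591718e-01,  1.50613247e+00,  6.22110129e-08,
        1.36072923e+00, -1.21006831e-01]), 'qd': array([-0.00072985, -0.00112226,  0.0012106 ,  0.00061873,  0.00124366,
        0.00037207]), 'effort': array([ 1.78496786e-03, -4.16763926e+01, -2.45802963e+01, -4.95109873e-07,
        1.10570889e-02, -1.59130019e-05]), 'position': array([ 0.14261493, -0.55650895,  0.24744184]), 'ee_rot': array([ 0.5590676 , -0.55814127,  0.4340115 , -0.43307708]), 'contact_force': array([-0.58564444, -0.72649073,  0.93567541]), 'moment': array([-0.04117976,  0.03164363, -0.03766614]), 'width': 0.0853750253773814}
```

View pics/scene0.png

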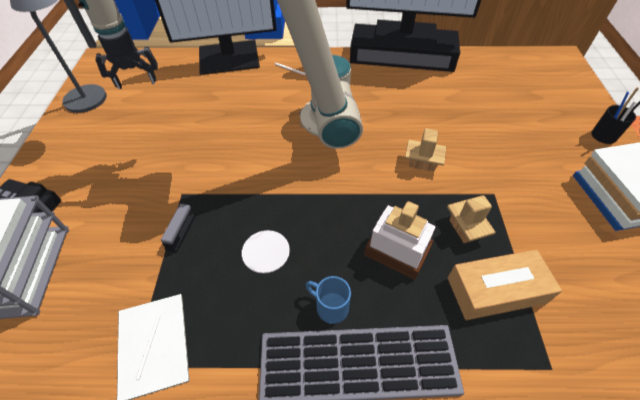

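View pics/top0.png

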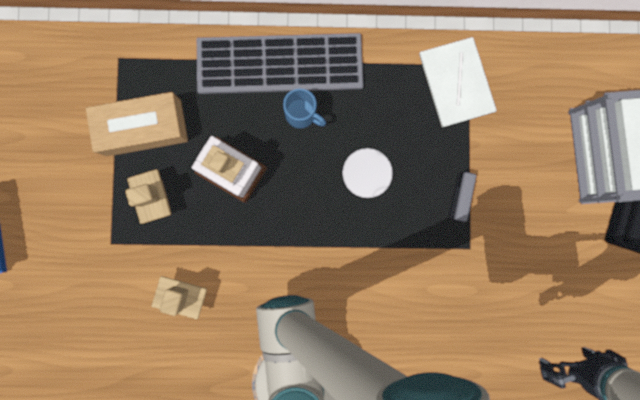

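```bash
python3 - <<'E'
from h import *
from scipy.spatial.transform import Rotation as R
q=np.array([ 0.5590676 , -0.55814127,  0.4340115 , -0.43307708]);print(R.from_quat(np.r_[q[1:],q[0]]).as_matrix().round(3))
d=load('top0');print(d['R'].round(2),d['t'],d['intrinsics'])
E
```

```text
[[ 0.248 -0.     0.969]
 [-0.969  0.002  0.248]
 [-0.002 -1.     0.   ]]
[[ 0.01 -1.    0.02]
 [-1.   -0.02 -0.06]
 [ 0.06 -0.02 -1.  ]] [-0.04596606  0.48536147  1.16200748] [[448.50592489   0.         313.72585601]
 [  0.         448.50592489 195.36951162]
 [  0.           0.           1.        ]]
```

```bash
python3 - <<'E'
from h import *
crop('scene0',340,120,540,280,'c1',4)
crop('top0',110,120,290,230,'c2',4)
d=load('top0')
for n,u,v in [('stopper top',219,159),('lookA',140,194),('lookB',173,298),('coaster',367,173),('mat',300,200),('mug',300,105),('stapler',465,196)]: print(n,pt(d,u,v).round(4))
P=cloud(d)
# neighbourhoods
sub=P[130:215,180:280]
for lo,hi in [(.035,.06),(.105,.13),(.147,.157),(.195,.215)]:
    m=(sub[...,2]>lo)&(sub[...,2]<hi); 
    q=sub[m]; print(lo,hi,m.sum(), cv2.minAreaRect((q[:,:2]*1000).astype(np.float32)) if m.sum()>5 else '', np.median(q[:,2]) if m.sum() else '')
sub=P[145:205,335:400]; m=(abs(sub[...,2]-.006)<.006)&(d['pixels'][145:205,335:400].min(-1)>130); q=sub[m]; print('coaster',cv2.minEnclosingCircle((q[:,:2]*1000).astype(np.float32)),q.mean(0))
E
```

```text
stopper top [0.5523 0.1754 0.2   ]
lookA [0.4764 0.374  0.1236]
lookB [0.2345 0.2882 0.1244]
coaster [ 0.5483 -0.1795  0.0053]
mat [ 0.4739 -0.0026  0.0008]
mug [0.7286 0.0015 0.0034]
stapler [ 0.4882 -0.424   0.0537]
0.035 0.06 482 ((569.5158081054688, 215.1626434326172), (231.99302673339844, 108.05485534667969), 60.04169845581055) 0.043840549068823995
0.105 0.13 1026 ((548.8577880859375, 179.36936950683594), (131.1390380859375, 89.81055450439453), 60.065818786621094) 0.11702058958365794
0.147 0.157 544 ((548.867919921875, 179.1895751953125), (85.88047790527344, 55.69754409790039), 59.95125198364258) 0.15017893466663607
0.195 0.215 240 ((548.6737060546875, 178.77508544921875), (30.698726654052734, 39.52000045776367), 60.19502258300781) 0.19967437618576678
coaster ((550.0502319335938, -180.21920776367188), 67.04073333740234) [ 0.54926891 -0.17927578  0.00513163]
```

View pics/c1.png

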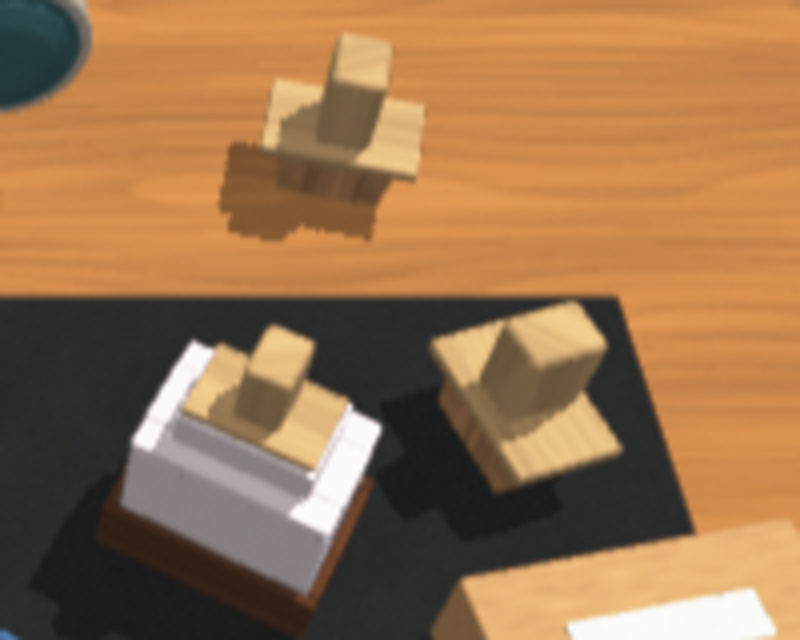

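View pics/c2.png

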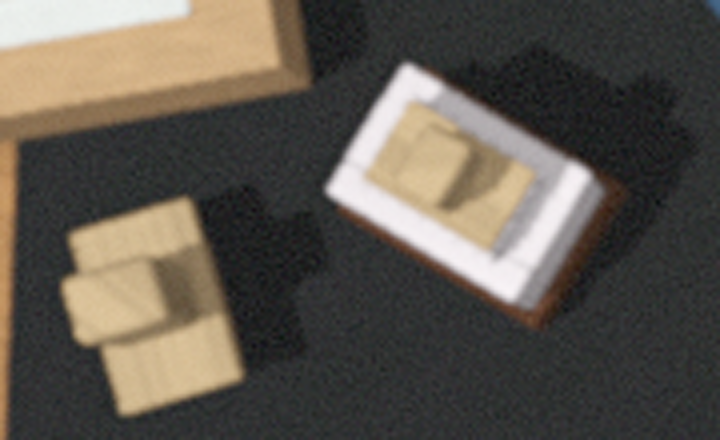

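Request:
arm_command(commands=[[8.5,[1.7,3.1,0.2],0.033],[8.5,[1.7,3.1,0.2],0.033],[8.5,[1.7,3.1,0.2],0.033],[8.5,[1.7,3.1,0.2],0.033],[8.5,[1.7,3.1,0.2],0.033],[8.5,[1.7,3.1,0.2],0.033],[8.5,[1.7,3.1,0.2],0.033],[8.5,[1.7,3.1,0.2],0.033],[8.5,[1.7,3.1,0.2],0.033],[8.5,[1.7,3.1,0.2],0.033],[8.5,[1.7,3.1,0.2],0.033],[8.5,[1.7,3.1,0],0.033]], grip_force=20)

```text
clock: 1.3
position: [0.3471, -0.1836, 0.2704]
ee_rot: [-0.633, 0.633, -0.315, 0.315]
contact_force: [0.2, -0.4, -0.4]
width: 0.0854
```

Request:
arm_command(commands=[[8.5,[1.7,3.1,0],0.033],[8.5,[1.7,3.1,0],0.033],[8.5,[1.7,3.1,0],0.033],[8.5,[1.7,3.1,0],0.033],[8.5,[1.7,3.1,0],0.033],[8.5,[1.7,3.1,0],0.033],[8.5,[1.7,3.1,0],0.033],[8.5,[1.7,3.1,0],0.033],[8.5,[1.7,3.1,0],0.033],[8.5,[1.7,3.1,0],0.033],[8.5,[1.6,2.5,0],0.033],[8.5,[0,0,0],0.033]])

```text
clock: 2.5
position: [0.5343, 0.1531, 0.2693]
ee_rot: [0.684, -0.682, 0.183, -0.183]
contact_force: [-0.1, -1.0, -0.3]
width: 0.0846
```

```bash
cat > st.py <<'E'
from h import *
from scipy.spatial.transform import Rotation as R
def st():
    s=manip.get_state(); q=s['ee_rot']; M=R.from_quat(np.r_[q[1:],q[0]]).as_matrix()
    a=np.radians(60); sy=np.array([np.cos(a),np.sin(a),0]); sx=np.array([sy[1],-sy[0],0]); p=s['position']-np.array([.549,.179,0]); f=s['contact_force']
    print('t',round(s['clock'],2),'pos',s['position'].round(4),'jaw deg',np.degrees(np.arctan2(M[1,0],M[0,0])).round(1),'w',round(s['width'],4))
    print('  stopper frame pos mm',(np.array([p@sx,p@sy,p[2]])*1000).round(1),'F',np.array([f@sx,f@sy,f[2]]).round(1),'M sx,sy,z',np.array([s['moment']@sx,s['moment']@sy,s['moment'][2]]).round(2),'down',M[:,1].round(3))
if __name__=='__main__': st()
E
python3 st.py; python3 -c "
from h import *
snap('wrist','w1')"
```

```text
t 2.5 pos [0.5343 0.1531 0.2693] jaw deg -30.0 w 0.0846
  stopper frame pos mm [ 2.000e-01 -2.980e+01  2.693e+02] F [ 0.4 -0.9 -0.3] M sx,sy,z [-0.01  0.    0.  ] down [ 0.     0.002 -1.   ]
```

View pics/w1.png

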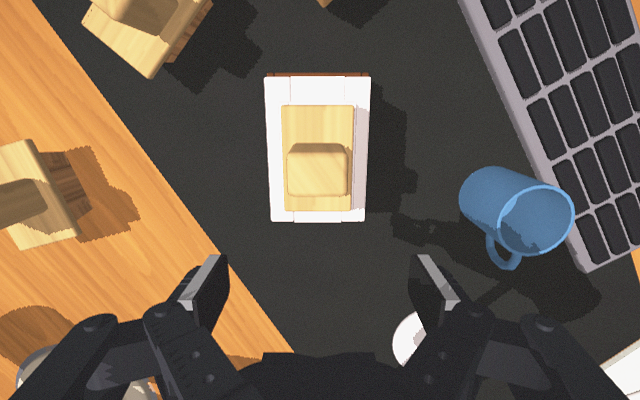

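```bash
python3 - <<'E'
from h import *
d=load('w1'); P=cloud(d); sub=P[60:240,240:400]
for lo,hi in [(.11,.125),(.147,.157),(.194,.21)]:
    m=(sub[...,2]>lo)&(sub[...,2]<hi); q=sub[m]; print(lo,m.sum(),cv2.minAreaRect((q[:,:2]*1000).astype(np.float32)),np.median(q[:,2]))
E
```

```text
0.11 6364 ((549.8952026367188, 178.7274169921875), (130.3198699951172, 90.2083511352539), 59.999507904052734) 0.1174990410677603
0.147 4359 ((550.0289916992188, 179.22332763671875), (85.1729736328125, 56.037662506103516), 60.08784484863281) 0.15048551145743796
0.194 2730 ((550.0255126953125, 179.40167236328125), (29.337491989135742, 39.9537467956543), 60.20655822753906) 0.20029332405106803
```

Request:
arm_command(commands=[[8.5,[0.5,0.9,0],0],[8.5,[0.5,0.9,0],0],[8.5,[0.5,0.8,0],0],[8.5,[0,0,0],0]])

```text
clock: 2.95
position: [0.5484, 0.1769, 0.2702]
ee_rot: [0.683, -0.682, 0.184, -0.185]
contact_force: [-0.1, 0.0, -0.6]
width: 0.085
```

```bash
python3 st.py
```

```text
t 2.95 pos [0.5484 0.1769 0.2702] jaw deg -30.2 w 0.085
  stopper frame pos mm [  0.6  -2.2 270.2] F [-0.1 -0.  -0.6] M sx,sy,z [-0.06  0.04 -0.05] down [ 0.001  0.001 -1.   ]
```

Request:
arm_command(commands=[[8.5,[0.1,0.2,-1.5],0],[8.5,[0,0,-1.5],0],[8.5,[0,0,-1.5],0],[8.5,[0,0,-1.5],0],[8.5,[0,0,-1.5],0],[8.5,[0,0,-1],0],[8.5,[0,0,-0.5],0],[8.5,[0,0,0],0]])

```text
clock: 3.75
position: [0.5484, 0.1778, 0.1799]
ee_rot: [-0.682, 0.683, -0.185, 0.184]
contact_force: [0.4, 0.4, -0.1]
width: 0.0849
```

```bash
python3 st.py; python3 -c "
from h import *
snap('wrist','w2')"
```

```text
t 3.75 pos [0.5484 0.1778 0.1799] jaw deg -30.3 w 0.0849
  stopper frame pos mm [ 1.000e-01 -1.400e+00  1.799e+02] F [ 0.2  0.6 -0.1] M sx,sy,z [-0.06  0.   -0.01] down [-0.001 -0.    -1.   ]
```

View pics/w2.png

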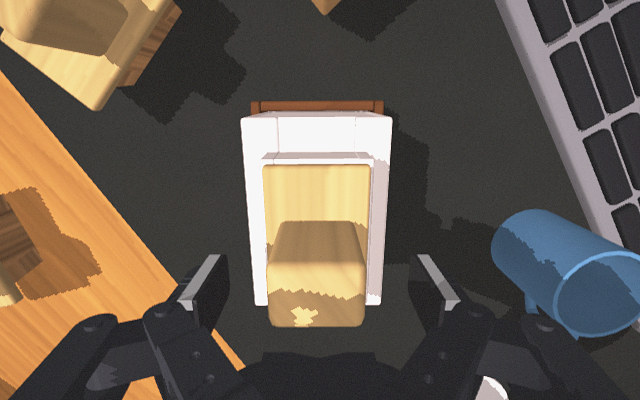

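Request:
arm_command(commands=[[3,[0,0,0],0],[3,[0,0,0],0],[3,[0,0,0],0],[3,[0,0,0],0],[3,[0,0,0],0],[3,[0,0,0],0]], grip_force=30)

```text
clock: 4.4
position: [0.5479, 0.1786, 0.181]
ee_rot: [0.683, -0.682, 0.185, -0.184]
contact_force: [-4.5, 3.1, 5.4]
width: 0.0397
```

```bash
python3 st.py; python3 -c "
from h import *
snap('wrist','w3')"
```

```text
t 4.4 pos [0.5479 0.1786 0.181 ] jaw deg -30.2 w 0.0397
  stopper frame pos mm [ -0.7  -0.9 181. ] F [-5.4  0.4  5.4] M sx,sy,z [-0.02  0.63  0.08] down [-0.001  0.001 -1.   ]
```

View pics/w3.png

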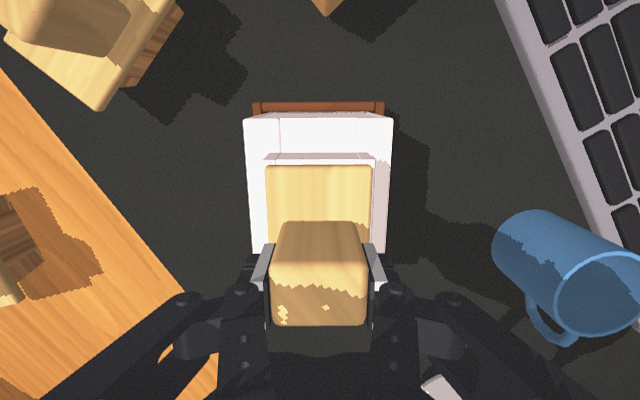

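Request:
arm_command(commands=[[3,[0.05,0.09,0.05],0],[3,[0.05,0.09,0.05],0],[3,[0.05,0.09,0.05],0],[3,[0,0,0],0]], grip_force=30)

```text
clock: 4.85
position: [0.548, 0.1788, 0.181]
ee_rot: [-0.681, 0.685, -0.186, 0.183]
contact_force: [-6.9, -3.5, 2.1]
width: 0.0398
```

```bash
python3 st.py; python3 -c "
from h import *
snap('wrist','w4')"
```

```text
t 4.85 pos [0.548  0.1788 0.181 ] jaw deg -30.2 w 0.0398
  stopper frame pos mm [ -0.8  -0.7 181. ] F [-4.2 -6.5  2.1] M sx,sy,z [-0.65  0.43  0.13] down [-0.005 -0.004 -1.   ]
```

View pics/w4.png

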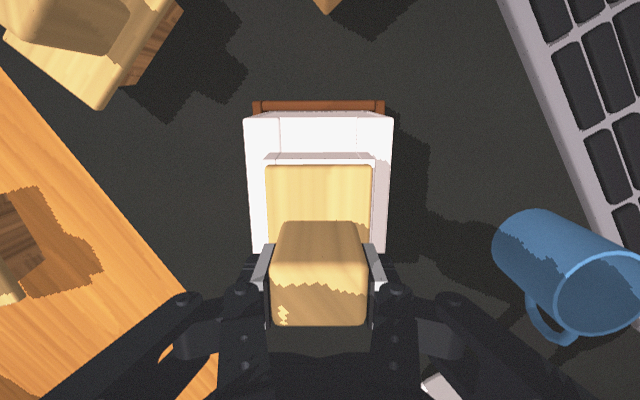

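Request:
arm_command(commands=[[3,[0.1,0.17,0.05],0],[3,[0.1,0.17,0.05],0],[3,[0.05,0.09,0.05],0],[3,[0,0,0],0]])

```text
clock: 5.3
position: [0.5485, 0.1796, 0.1815]
ee_rot: [-0.678, 0.688, -0.187, 0.182]
contact_force: [-8.8, -12.0, 2.3]
width: 0.0397
```

```bash
python3 st.py
```

```text
t 5.3 pos [0.5485 0.1796 0.1815] jaw deg -30.2 w 0.0397
  stopper frame pos mm [ -0.7   0.3 181.5] F [ -1.6 -14.8   2.3] M sx,sy,z [-2.08  0.01  0.03] down [-0.01  -0.012 -1.   ]
```

Request:
arm_command(commands=[[3,[0.1,0.17,0.05],0],[3,[0.1,0.17,0.05],0],[3,[0.05,0.09,0.05],0],[3,[0,0,0],0]])

```text
clock: 5.7
position: [0.5494, 0.1813, 0.1824]
ee_rot: [-0.676, 0.69, -0.187, 0.181]
contact_force: [-10.1, -16.9, 2.2]
width: 0.0399
```

```bash
python3 st.py; python3 -c "
from h import *
snap('wrist','w5');snap('scene','s5')
crop('s5',340,180,500,300,'s5c',5)"
```

```text
t 5.7 pos [0.5494 0.1813 0.1824] jaw deg -30.2 w 0.0399
  stopper frame pos mm [ -0.8   2.2 182.4] F [ -0.3 -19.7   2.2] M sx,sy,z [-3.33 -0.02  0.11] down [-0.015 -0.017 -1.   ]
```

View pics/w5.png

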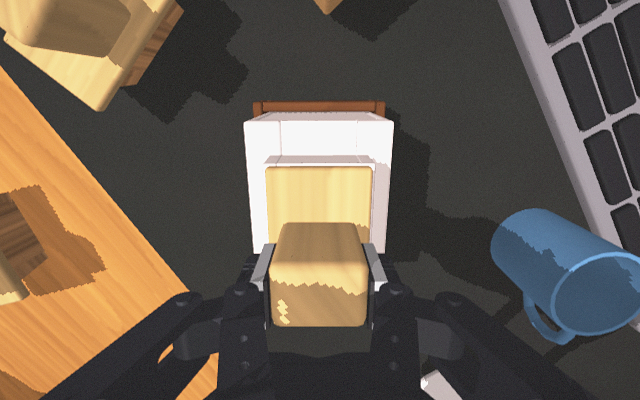

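View pics/s5c.png

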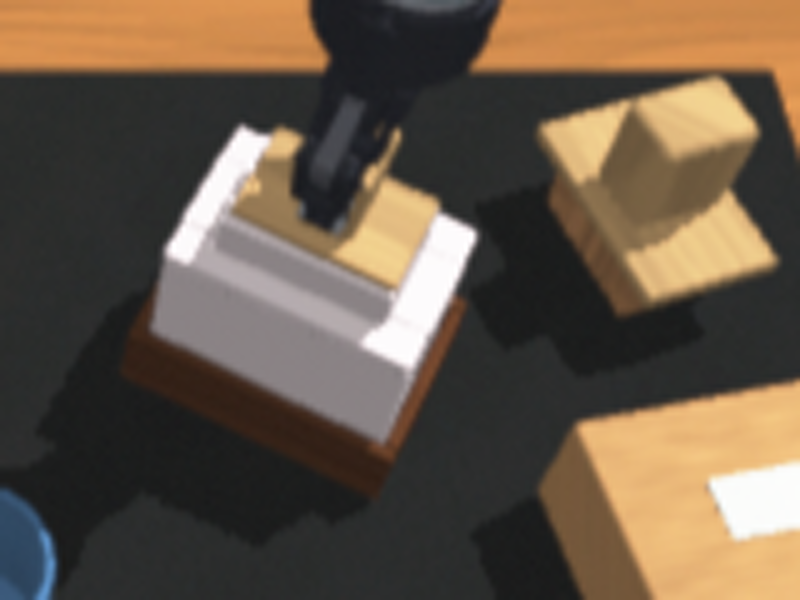

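Request:
arm_command(commands=[[3,[0.1,0.17,0.1],0],[3,[0.1,0.17,0.1],0],[3,[0.05,0.09,0.05],0],[3,[0,0,0],0]])

```text
clock: 6.2
position: [0.552, 0.1857, 0.1849]
ee_rot: [-0.676, 0.69, -0.187, 0.181]
contact_force: [-10.1, -17.6, 2.4]
width: 0.0397
```

```bash
python3 st.py
```

```text
t 6.2 pos [0.552  0.1857 0.1849] jaw deg -30.2 w 0.0397
  stopper frame pos mm [ -0.8   7.3 184.9] F [  0.  -20.3   2.4] M sx,sy,z [-3.3   0.03  0.1 ] down [-0.015 -0.017 -1.   ]
```

```bash
cat > tilt.py <<'E'
from h import *
import sys
def tilt(f,verbose=True):
    snap('wrist',f); d=load(f); P=cloud(d); a=np.radians(60)
    sy=np.array([np.cos(a),np.sin(a)]); sx=np.array([sy[1],-sy[0]])
    Q=P.copy(); xy=P[...,:2]-np.array([.5498,.1792]); Y=xy@sy*1000; X=xy@sx*1000; Z=P[...,2]*1000
    col=d['pixels'].astype(int); wood=(col[...,0]-col[...,2]>40)
    m=wood&(abs(X)<18)&(Y>18)&(Y<75)&(Z>120)&(Z<215)
    # flange pts: fit line z = a + b y robustly
    y=Y[m];z=Z[m]; 
    k=np.ones(len(y),bool)
    for i in range(8):
        b,c=np.polyfit(y[k],z[k],1); r=z-(b*y+c); k=abs(r)<max(2,2*np.std(r[k])) if i<3 else abs(r)<2
    w=(col.min(-1)>150)&(abs(X)<40)&(Y>40)&(Y<75)&(Z>100)&(Z<135)
    print(f,'n',k.sum(),'flange y range',np.percentile(y[k],[1,99]).round(1),'slope',b.round(4),'z at y=0',round(c,1),'z end',np.percentile(z[k],2).round(1),'shoulder z',np.median(Z[w]).round(2),w.sum())
if __name__=='__main__': tilt(sys.argv[1])
E
python3 tilt.py w6
python3 - <<'E'
from h import *
import tilt
E
```

```text
w6 n 528 flange y range [19.4 39.5] slope -1.6898 z at y=0 215.0 z end 149.8 shoulder z 117.6 5466
```

View pics/w6.png

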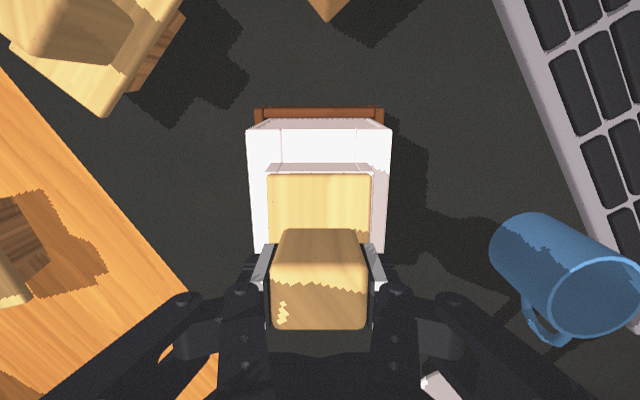

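```bash
sed -i "s/(Y>18)&(Y<75)&(Z>120)&(Z<215)/(Y>24)\&(Y<75)\&(Z>135)\&(Z<185)/; s/    k=np.ones(len(y),bool)/    k=abs(z-np.median(z))<8/" tilt.py
sed -i "s/    snap('wrist',f); d/    import os\n    if not os.path.exists('pics\/'+f+'.npz'): snap('wrist',f)\n    d/" tilt.py
for i in 3 4 5 6; do python3 tilt.py w$i; done
```

```text
w3 n 2476 flange y range [24.2 42.7] slope -0.0142 z at y=0 151.0 z end 149.1 shoulder z 117.61 5454
w4 n 2494 flange y range [24.2 42.6] slope -0.0211 z at y=0 151.2 z end 148.9 shoulder z 117.61 5471
w5 n 2650 flange y range [24.2 44.2] slope -0.0583 z at y=0 152.8 z end 148.9 shoulder z 117.6 5596
w6 n 2674 flange y range [24.2 44.9] slope -0.1157 z at y=0 155.3 z end 148.9 shoulder z 117.6 5466
```

Request:
arm_command(commands=[[3,[-0.1,-0.17,0.05],0],[3,[-0.1,-0.17,0.05],0],[3,[-0.1,-0.17,0.05],0],[3,[-0.1,-0.17,0.05],0],[3,[-0.1,-0.17,0.05],0],[3,[-0.05,-0.09,0],0],[3,[0,0,0],0]])

```text
clock: 6.95
position: [0.5512, 0.1844, 0.1891]
ee_rot: [-0.682, 0.683, -0.185, 0.184]
contact_force: [-3.4, -0.5, -12.0]
width: 0.04
```

```bash
python3 st.py;python3 tilt.py w7
```

```text
t 6.95 pos [0.5512 0.1844 0.1891] jaw deg -30.3 w 0.04
  stopper frame pos mm [ -0.8   5.8 189.1] F [ -2.7  -2.1 -12. ] M sx,sy,z [-0.5   0.53  0.05] down [-0.003  0.    -1.   ]
w7 n 2539 flange y range [24.2 43.9] slope -0.0924 z at y=0 159.1 z end 153.9 shoulder z 121.19 5158
```

Request:
arm_command(commands=[[3,[0,0,-0.25],0],[3,[0,0,-0.15],0],[3,[0,0,0],0]])

```text
clock: 7.3
position: [0.5512, 0.1844, 0.1855]
ee_rot: [-0.682, 0.683, -0.185, 0.184]
contact_force: [-5.2, -0.5, -11.1]
width: 0.0396
```

```bash
python3 st.py;python3 tilt.py w8
```

```text
t 7.3 pos [0.5512 0.1844 0.1855] jaw deg -30.2 w 0.0396
  stopper frame pos mm [ -0.8   5.8 185.5] F [ -4.3  -3.1 -11.1] M sx,sy,z [-0.58  0.85  0.04] down [-0.002  0.    -1.   ]
w8 n 2545 flange y range [24.2 43.9] slope -0.0992 z at y=0 155.8 z end 150.5 shoulder z 117.63 5254
```

Request:
arm_command(commands=[[3,[0,0,-0.15],0],[3,[-0.1,-0.17,-0.05],0],[3,[-0.1,-0.17,0],0],[3,[0,0,0],0]])

```text
clock: 7.75
position: [0.5508, 0.1836, 0.1857]
ee_rot: [0.685, -0.68, 0.184, -0.185]
contact_force: [-4.9, 4.3, -3.8]
width: 0.0396
```

```bash
python3 st.py;python3 tilt.py w9
```

```text
t 7.75 pos [0.5508 0.1836 0.1857] jaw deg -30.3 w 0.0396
  stopper frame pos mm [ -0.7   4.9 185.7] F [-6.4  1.3 -3.8] M sx,sy,z [ 0.37  1.46 -0.07] down [ 0.003  0.006 -1.   ]
w9 n 2471 flange y range [24.2 43.4] slope -0.0843 z at y=0 155.8 z end 151.1 shoulder z 117.62 5155
```

Request:
arm_command(commands=[[3,[-0.2,-0.12,0],0],[3,[-0.18,-0.14,0],0],[3,[-0.15,-0.25,0],0],[3,[0,0,0],0]])

```text
clock: 8.2
position: [0.5492, 0.1808, 0.1874]
ee_rot: [0.687, -0.677, 0.182, -0.188]
contact_force: [-0.7, 9.0, -3.7]
width: 0.0396
```

```bash
python3 st.py;python3 tilt.py w10
```

```text
t 8.2 pos [0.5492 0.1808 0.1874] jaw deg -30.4 w 0.0396
  stopper frame pos mm [ -0.7   1.7 187.4] F [-5.1  7.5 -3.7] M sx,sy,z [ 1.69  1.04 -0.02] down [ 0.012  0.012 -1.   ]
w10 n 2373 flange y range [24.2 42.3] slope -0.0489 z at y=0 157.6 z end 154.4 shoulder z 117.62 4966
```

Request:
arm_command(commands=[[3,[-0.15,-0.2,0],0],[3,[-0.15,-0.2,0],0],[3,[0,0,0],0]])

```text
clock: 8.55
position: [0.5475, 0.1778, 0.1888]
ee_rot: [0.689, -0.676, 0.181, -0.189]
contact_force: [0.5, 11.8, 1.7]
width: 0.0394
```

```bash
python3 st.py;python3 tilt.py w11
```

```text
t 8.55 pos [0.5475 0.1778 0.1888] jaw deg -30.4 w 0.0394
  stopper frame pos mm [ -0.7  -1.8 188.8] F [-5.5 10.4  1.7] M sx,sy,z [2.   1.18 0.03] down [ 0.016  0.014 -1.   ]
w11 n 2310 flange y range [24.1 41.3] slope -0.0 z at y=0 159.1 z end 157.7 shoulder z 117.63 4825
```

Request:
arm_command(commands=[[3,[-0.1,-0.17,0.1],0],[3,[-0.15,-0.2,0.1],0],[3,[-0.15,-0.2,0.05],0],[3,[0,0,0],0]])

```text
clock: 9.0
position: [0.5437, 0.1715, 0.1914]
ee_rot: [0.688, -0.677, 0.181, -0.19]
contact_force: [0.9, 11.5, 3.0]
width: 0.0393
```

```bash
python3 st.py;python3 tilt.py w12
```

```text
t 9.0 pos [0.5437 0.1715 0.1914] jaw deg -30.4 w 0.0393
  stopper frame pos mm [ -0.9  -9.1 191.4] F [-5.  10.4  3. ] M sx,sy,z [1.86 1.11 0.05] down [ 0.016  0.013 -1.   ]
w12 n 2058 flange y range [24.1 38.7] slope 0.086 z at y=0 163.2 z end 164.5 shoulder z 117.62 4615
```

Request:
arm_command(commands=[[3,[0.15,0.25,0],0],[3,[0.15,0.25,0],0],[3,[0.15,0.25,0],0],[3,[0,0,0],0]])

```text
clock: 9.45
position: [0.5449, 0.1736, 0.191]
ee_rot: [0.683, -0.682, 0.182, -0.187]
contact_force: [-5.4, -1.5, 7.8]
width: 0.0396
```

```bash
python3 st.py;python3 tilt.py w13
```

```text
t 9.45 pos [0.5449 0.1736 0.191 ] jaw deg -30.2 w 0.0396
  stopper frame pos mm [ -0.9  -6.7 191. ] F [-3.9 -4.   7.8] M sx,sy,z [-0.75  0.83  0.03] down [ 0.008  0.    -1.   ]
w13 n 2280 flange y range [24.3 40.4] slope 0.0762 z at y=0 162.2 z end 163.2 shoulder z 117.61 4791
```

Request:
arm_command(commands=[[3,[0.1,0.17,0.2],0],[3,[0.1,0.17,0.2],0],[3,[0.1,0.17,0.05],0],[3,[0,0,0],0]])

```text
clock: 9.9
position: [0.5464, 0.1764, 0.193]
ee_rot: [-0.681, 0.684, -0.183, 0.186]
contact_force: [-5.0, -5.2, -0.2]
width: 0.0398
```

```bash
python3 st.py;python3 tilt.py w14
```

```text
t 9.9 pos [0.5464 0.1764 0.193 ] jaw deg -30.2 w 0.0398
  stopper frame pos mm [ -1.   -3.5 193. ] F [-1.7 -7.  -0.2] M sx,sy,z [-1.53  0.27  0.04] down [ 0.003 -0.005 -1.   ]
w14 n 2414 flange y range [24.2 41.7] slope 0.0323 z at y=0 163.5 z end 163.2 shoulder z 117.62 4794
```

Request:
arm_command(commands=[[3,[0.15,0.25,0.1],0],[3,[0.15,0.25,0.1],0],[3,[0.15,0.25,0.1],0],[3,[0,0,0],0]])

```text
clock: 10.35
position: [0.5511, 0.1845, 0.1967]
ee_rot: [-0.682, 0.683, -0.182, 0.186]
contact_force: [-4.3, -5.5, 2.5]
width: 0.0397
```

```bash
python3 st.py;python3 tilt.py w15
```

```text
t 10.35 pos [0.5511 0.1845 0.1967] jaw deg -30.2 w 0.0397
  stopper frame pos mm [ -0.9   5.8 196.7] F [-1.  -6.9  2.5] M sx,sy,z [-1.42  0.42  0.06] down [ 0.004 -0.003 -1.   ]
w15 n 2680 flange y range [24.2 44.9] slope -0.0803 z at y=0 166.9 z end 162.1 shoulder z 117.64 4659
```

Request:
arm_command(commands=[[3,[0.12,0.2,0.15],0],[3,[0.12,0.2,0.15],0],[3,[0,0,0],0]])

```text
clock: 10.7
position: [0.5536, 0.1888, 0.1988]
ee_rot: [-0.682, 0.683, -0.183, 0.186]
contact_force: [-3.4, -4.4, -1.7]
width: 0.0397
```

```bash
python3 st.py;python3 tilt.py w16
```

```text
t 10.7 pos [0.5536 0.1888 0.1988] jaw deg -30.2 w 0.0397
  stopper frame pos mm [ -0.9  10.8 198.8] F [-0.8 -5.5 -1.7] M sx,sy,z [-1.2   0.3   0.05] down [ 0.004 -0.003 -1.   ]
w16 n 2850 flange y range [24.3 46.6] slope -0.1485 z at y=0 169.5 z end 161.5 shoulder z 117.6 4599
```

Request:
arm_command(commands=[[3,[-0.15,-0.25,0],0],[3,[-0.15,-0.25,0],0],[3,[-0.15,-0.25,0],0],[3,[0,0,0],0]])

```text
clock: 11.15
position: [0.5519, 0.1857, 0.1998]
ee_rot: [0.686, -0.679, 0.182, -0.188]
contact_force: [2.1, 6.4, 0.8]
width: 0.0397
```

```bash
python3 st.py;python3 tilt.py w17
```

```text
t 11.15 pos [0.5519 0.1857 0.1998] jaw deg -30.3 w 0.0397
  stopper frame pos mm [ -0.8   7.3 199.8] F [-1.4  6.6  0.8] M sx,sy,z [1.39 0.32 0.03] down [ 0.012  0.008 -1.   ]
w17 n 2594 flange y range [24.2 44.5] slope -0.1144 z at y=0 170.0 z end 164.0 shoulder z 117.61 4464
```

Request:
arm_command(commands=[[3,[-0.15,-0.25,0.15],0],[3,[-0.15,-0.25,0.15],0],[3,[-0.15,-0.25,0.1],0],[3,[0,0,0],0]])

```text
clock: 11.6
position: [0.5472, 0.1777, 0.2036]
ee_rot: [0.686, -0.679, 0.182, -0.188]
contact_force: [0.8, 6.1, 0.7]
width: 0.0395
```

```bash
python3 st.py;python3 tilt.py w18
```

```text
t 11.6 pos [0.5472 0.1777 0.2036] jaw deg -30.3 w 0.0395
  stopper frame pos mm [ -0.9  -2.  203.6] F [-2.3  5.7  0.7] M sx,sy,z [1.14 0.23 0.04] down [ 0.011  0.007 -1.   ]
w18 n 2244 flange y range [24.2 40.8] slope -0.0154 z at y=0 173.9 z end 171.9 shoulder z 117.61 4238
```

Request:
arm_command(commands=[[3,[-0.12,-0.2,0.15],0],[3,[-0.12,-0.2,0.15],0],[3,[-0.1,-0.17,0.1],0],[3,[0,0,0],0]])

```text
clock: 12.05
position: [0.5424, 0.17, 0.2062]
ee_rot: [0.684, -0.681, 0.182, -0.187]
contact_force: [4.3, 3.8, -0.1]
width: 0.0398
```

```bash
python3 st.py;python3 tilt.py w19
```

```text
t 12.05 pos [0.5424 0.17   0.2062] jaw deg -30.3 w 0.0398
  stopper frame pos mm [ -1.2 -11.1 206.2] F [ 1.8  5.4 -0.1] M sx,sy,z [ 1.14 -0.36  0.09] down [ 0.007  0.002 -1.   ]
w19 n 1757 flange y range [24.1 36.5] slope 0.0602 z at y=0 178.6 z end 179.0 shoulder z 117.64 4112
```

Request:
arm_command(commands=[[3,[0.1,0.17,0.1],0],[3,[0.1,0.17,0.2],0],[3,[0.1,0.17,0.2],0],[3,[0,0,0.3],0],[3,[0,0,0],0]])

```text
clock: 12.6
position: [0.5425, 0.1743, 0.2131]
ee_rot: [-0.682, 0.683, -0.185, 0.184]
contact_force: [-0.3, -0.4, -1.5]
width: 0.0398
```

```bash
python3 st.py;python3 tilt.py w20
```

```text
t 12.6 pos [0.5425 0.1743 0.2131] jaw deg -30.3 w 0.0398
  stopper frame pos mm [ -3.2  -7.3 213.1] F [-0.1 -0.5 -1.5] M sx,sy,z [-0.04  0.03  0.05] down [-0.001 -0.    -1.   ]
w20 n 156 flange y range [24.5 40.3] slope -0.093 z at y=0 187.2 z end 181.9 shoulder z 117.62 3881
```

Request:
arm_command(commands=[[3,[0,0,1],0],[3,[0,0,1.5],0],[3,[0,0,1.5],0],[3,[0,0,1.5],0],[3,[0,0,1],0],[3,[0,0,0],0]])

```text
clock: 13.25
position: [0.5436, 0.1746, 0.2798]
ee_rot: [0.683, -0.682, 0.183, -0.186]
contact_force: [-0.4, -0.0, -0.9]
width: 0.0393
```

```bash
python3 st.py;python3 -c "
from h import *
snap('wrist','w21');snap('scene','s21')
crop('s21',340,120,500,300,'s21c',4)"
```

```text
t 13.25 pos [0.5436 0.1746 0.2798] jaw deg -30.3 w 0.0393
  stopper frame pos mm [ -2.5  -6.5 279.8] F [-0.4 -0.2 -0.9] M sx,sy,z [-0.    0.02 -0.02] down [ 0.003  0.001 -1.   ]
```

View pics/w21.png

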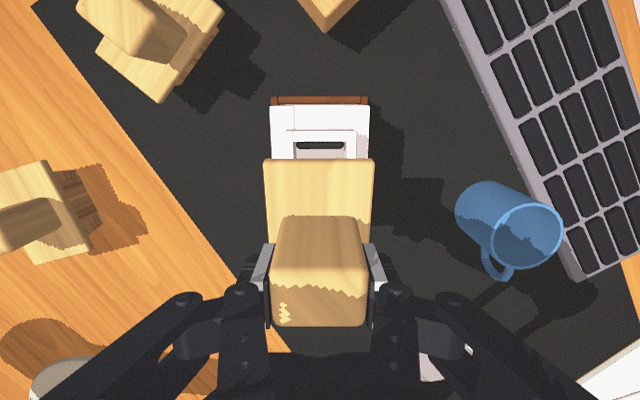

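View pics/s21c.png

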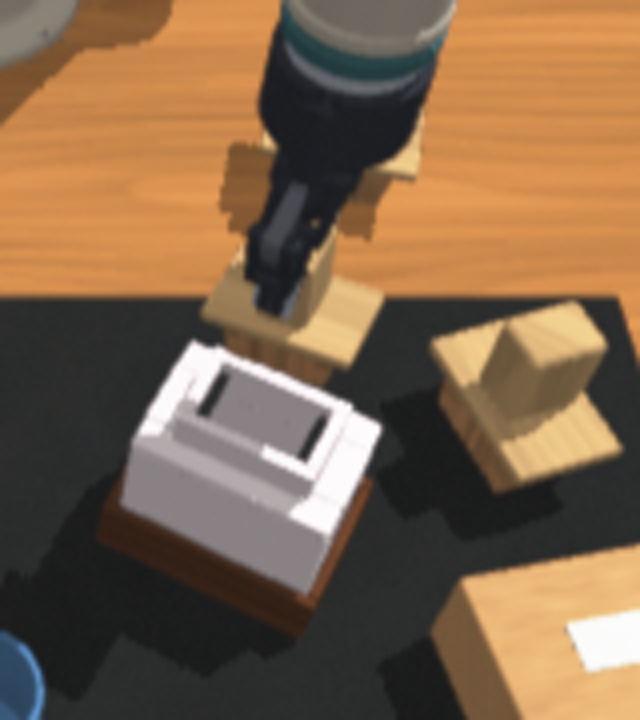

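Request:
arm_command(commands=[[3,[0,-2,0],0],[3,[0.1,-3.5,0],0],[3,[0.1,-3.5,0],0],[3,[0.1,-3.5,0],0],[3,[0.1,-3.5,0],0],[3,[0.1,-3.5,0],0],[3,[0.1,-3.5,0],0],[3,[0,-3.5,0],0],[3,[0,-3.5,0],0],[3,[0,-3,0],0],[3,[0,-2,0],0],[3,[0,0,0],0]])

```text
clock: 14.55
position: [0.5484, -0.1782, 0.2764]
ee_rot: [-0.682, 0.683, -0.186, 0.185]
contact_force: [0.0, 0.2, -1.1]
width: 0.0397
```

```bash
cat > hand.py <<'E'
from h import *
import sys
from st import st
st()
d=snap('wrist',sys.argv[1]); s=manip.get_state(); P=cloud(d); a=np.radians(60)
sy=np.array([np.cos(a),np.sin(a)]); sx=np.array([sy[1],-sy[0]])
xy=P[...,:2]-s['position'][:2]; Y=xy@sy*1000; X=xy@sx*1000; Z=(P[...,2]-s['position'][2])*1000
c=d['pixels'].astype(int); wood=(c[...,0]-c[...,2]>40)
for n,zl,zh,yl,yh in (('flange',-45,-15,20,60),('top',8,35,-25,25)):
    m=wood&(abs(X)<18)&(Z>zl)&(Z<zh)&(Y>yl)&(Y<yh); y,z=Y[m],Z[m]; k=abs(z-np.median(z))<5
    for i in range(6):
        b,o=np.polyfit(y[k],z[k],1); k=abs(z-b*y-o)<1.5
    print(n,k.sum(),'slope',b.round(3),'z0',o.round(1),'y range',np.percentile(y[k],[1,99]).round(1),'x',np.percentile(X[m][k],[1,99]).round(1))
E
python3 hand.py w22
```

```text
t 14.55 pos [ 0.5484 -0.1782  0.2764] jaw deg -30.4 w 0.0397
  stopper frame pos mm [ 178.  -309.6  276.4] F [-0.1  0.2 -1.1] M sx,sy,z [ 0.04  0.05 -0.03] down [-0.002 -0.    -1.   ]
flange 3384 slope 0.106 z0 -30.7 y range [20.2 45.8] x [-17.6  17.7]
top 4669 slope 0.097 z0 19.2 y range [-15.4  11.9] x [-16.   17.6]
```

View pics/w22.png

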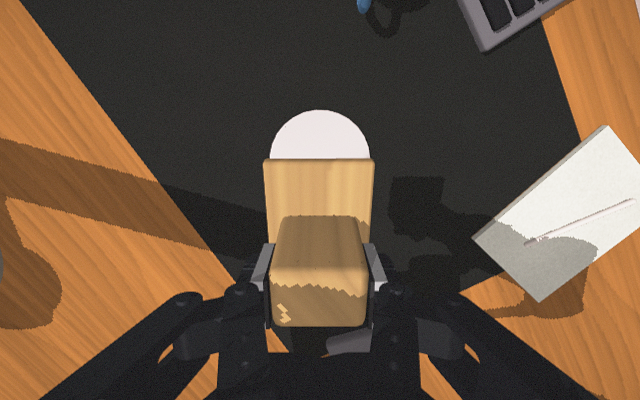

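Request:
arm_command(commands=[[3,[-0.1,-0.35,-1],0],[3,[-0.1,-0.35,-2],0],[3,[0,0,-2.5],0],[3,[0,0,-2.5],0],[3,[0,0,-2.5],0],[3,[0,0,-2.5],0],[3,[0,0,-2],0],[3,[0,0,-1.5],0],[3,[0,0,-1],0],[3,[0,0,-0.5],0],[3,[0,0,0],0],[3,[0,0,0],0]])

```text
clock: 15.8
position: [0.5474, -0.1825, 0.0984]
ee_rot: [-0.683, 0.683, -0.184, 0.185]
contact_force: [0.5, 0.6, -1.5]
width: 0.0395
```

```bash
python3 hand.py w23
```

```text
t 15.8 pos [ 0.5474 -0.1825  0.0984] jaw deg -30.2 w 0.0395
  stopper frame pos mm [ 179.4 -313.9   98.4] F [ 0.1  0.7 -1.5] M sx,sy,z [ 0.02  0.03 -0.05] down [ 0.001 -0.001 -1.   ]
flange 3583 slope 0.108 z0 -31.0 y range [20.3 47.5] x [-17.7  17.6]
top 4822 slope 0.099 z0 18.9 y range [-13.8  13.6] x [-17.3  17.6]
```

Request:
arm_command(commands=[[3,[-0.1,-0.3,-0.4],0],[3,[0,0,-0.4],0],[3,[0,0,-0.4],0],[3,[0,0,-0.3],0],[3,[0,0,-0.2],0],[3,[0,0,0],0]])

```text
clock: 16.45
position: [0.5457, -0.1854, 0.0804]
ee_rot: [0.683, -0.683, 0.185, -0.184]
contact_force: [0.0, 0.6, -1.2]
width: 0.0396
```

```bash
python3 hand.py w24
```

```text
t 16.45 pos [ 0.5457 -0.1854  0.0804] jaw deg -30.2 w 0.0396
  stopper frame pos mm [ 179.3 -317.2   80.4] F [-0.3  0.5 -1.2] M sx,sy,z [ 0.01 -0.05 -0.02] down [-0.001  0.    -1.   ]
flange 3564 slope 0.108 z0 -31.0 y range [20.3 47.3] x [-17.7  17.6]
top 4809 slope 0.102 z0 19.0 y range [-14.   13.4] x [-17.2  17.6]
```

Request:
arm_command(commands=[[3,[0,0,-0.1],0],[3,[0,0,-0.1],0],[3,[0.05,0.09,-0.05],0],[3,[0.05,0.09,-0.05],0],[3,[0.05,0.09,-0.05],0],[3,[0.05,0.09,-0.05],0],[3,[0.05,0.09,-0.05],0],[3,[0,0,0],0]], grip_force=20)

```text
clock: 17.3
position: [0.5486, -0.1817, 0.0775]
ee_rot: [-0.682, 0.683, -0.184, 0.185]
contact_force: [-2.9, -1.6, 7.2]
width: 0.0397
```

```bash
python3 hand.py w25
```

```text
t 17.3 pos [ 0.5486 -0.1817  0.0775] jaw deg -30.2 w 0.0397
  stopper frame pos mm [ 180.  -312.6   77.5] F [-1.7 -2.9  7.2] M sx,sy,z [-0.82  0.31  0.01] down [ 0.001 -0.002 -1.   ]
flange 3262 slope 0.05 z0 -30.3 y range [20.3 45.3] x [-17.6  17.6]
top 4992 slope 0.05 z0 19.3 y range [-13.6  13.9] x [-17.   17.6]
```

Works: it is levelling (0.10 → 0.05). Continue the arc.

Request:
arm_command(commands=[[3,[0.05,0.09,-0.05],0],[3,[0.05,0.09,-0.05],0],[3,[0.05,0.09,-0.05],0],[3,[0.05,0.09,0],0],[3,[0,0,0],0]])

```text
clock: 17.85
position: [0.5506, -0.1782, 0.0761]
ee_rot: [-0.682, 0.683, -0.184, 0.185]
contact_force: [-3.0, -2.5, 7.5]
width: 0.0397
```

```bash
python3 hand.py w26
```

```text
t 17.85 pos [ 0.5506 -0.1782  0.0761] jaw deg -30.2 w 0.0397
  stopper frame pos mm [ 180.  -308.5   76.1] F [-1.4 -3.6  7.5] M sx,sy,z [-0.87  0.3  -0.03] down [ 0.001 -0.002 -1.   ]
flange 3005 slope -0.005 z0 -30.0 y range [20.2 43.4] x [-17.6  17.7]
top 5199 slope -0.005 z0 19.5 y range [-12.9  14.4] x [-17.1  17.6]
```

Request:
arm_command(commands=[[3,[-0.05,-0.09,0.1],0],[3,[0,0,0.1],0],[4.2,[0,0,0],0],[4.6,[0,0,0],0],[5.5,[0,0,0],0],[6.5,[0,0,0],0],[8.5,[0,0,0],0],[8.5,[0,0,0],0],[8.5,[0,0,0],0],[8.5,[0,0,0],0]])

```text
clock: 18.9
position: [0.5499, -0.1783, 0.0768]
ee_rot: [-0.683, 0.683, -0.184, 0.185]
contact_force: [-0.3, 0.6, -0.4]
width: 0.0848
```

```bash
python3 hand.py w27
```

```text
t 18.9 pos [ 0.5499 -0.1783  0.0768] jaw deg -30.2 w 0.0848
  stopper frame pos mm [ 179.5 -309.    76.8] F [-0.6  0.4 -0.4] M sx,sy,z [-0.02 -0.02  0.05] down [ 0. -0. -1.]
flange 3118 slope -0.01 z0 -30.9 y range [20.3 44.5] x [-17.6  17.7]
top 5298 slope -0.012 z0 18.6 y range [-11.5  16. ] x [-17.3  17.6]
```

View pics/w27.png

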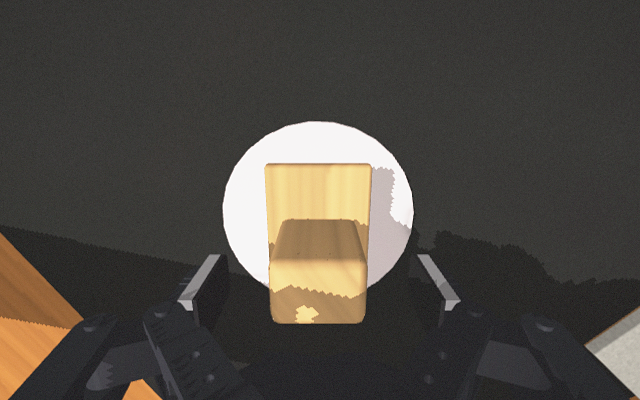

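Released, level. Fingers clear on both sides; retreat straight up.

Request:
arm_command(commands=[[8.5,[0,0,0.5],0],[8.5,[0,0,1.5],0],[8.5,[0,0,2.5],0],[8.5,[0,0,3],0],[8.5,[0,0,3],0],[8.5,[0,0,3],0],[8.5,[0,0,3],0],[8.5,[0,0,2],0],[8.5,[-3,0,0],0],[8.5,[-4,0,0],0],[8.5,[-4,0,0],0],[8.5,[0,0,0],0]])

```text
clock: 20.15
position: [0.4349, -0.1771, 0.2622]
ee_rot: [-0.682, 0.683, -0.186, 0.184]
contact_force: [1.2, -0.1, 0.7]
width: 0.085
```

```bash
python3 st.py; python3 - <<'E'
from h import *
snap('scene','sF'); d=snap('top','tF'); P=cloud(d)
for n,u0,u1,v0,v1,bands in [('stopper',330,410,140,215,[(.044,.052),(.09,.105)]),('canister',180,280,130,215,[(.105,.13),(.138,.15)])]:
    sub=P[v0:v1,u0:u1]
    for lo,hi in bands:
        m=(sub[...,2]>lo)&(sub[...,2]<hi); q=sub[m]
        if m.sum()>5: print(n,lo,m.sum(),cv2.minAreaRect((q[:,:2]*1000).astype(np.float32)),np.median(q[:,2]).round(4),q[:,2].std().round(4))
a=load('top0');D=cv2.absdiff(a['pixels'],d['pixels']).max(-1)
print('mug diff',D[80:135,275:335].max(),'stapler',D[165:225,450:480].mean(), 'stapler pts',pt(a,465,196),pt(d,465,196))
E
```

```text
t 20.15 pos [ 0.4349 -0.1771  0.2622] jaw deg -30.3 w 0.085
  stopper frame pos mm [  79.3 -365.4  262.2] F [1.1 0.5 0.7] M sx,sy,z [ 0.03 -0.01 -0.  ] down [-0.004  0.001 -1.   ]
stopper 0.044 336 ((550.6068115234375, -176.72950744628906), (85.09366607666016, 55.542381286621094), 59.81262969970703) 0.0459 0.0016
stopper 0.09 188 ((550.9700317382812, -176.7156219482422), (29.53488540649414, 39.285362243652344), 60.142433166503906) 0.095 0.0022
canister 0.105 1042 ((548.9053344726562, 179.3892364501953), (131.32290649414062, 89.86690521240234), 60.22520065307617) 0.1171 0.0028
canister 0.138 410 ((548.704833984375, 179.0491943359375), (91.02001953125, 60.652793884277344), 59.90272903442383) 0.142 0.002
mug diff 27 stapler 57.435 stapler pts [ 0.48815999 -0.42403883  0.053748  ] [ 0.45166482 -0.21604997  0.63435133]
```

View pics/tF.png

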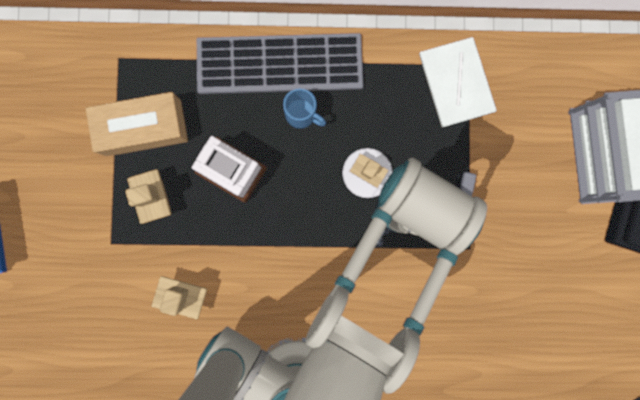

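View pics/sF.png

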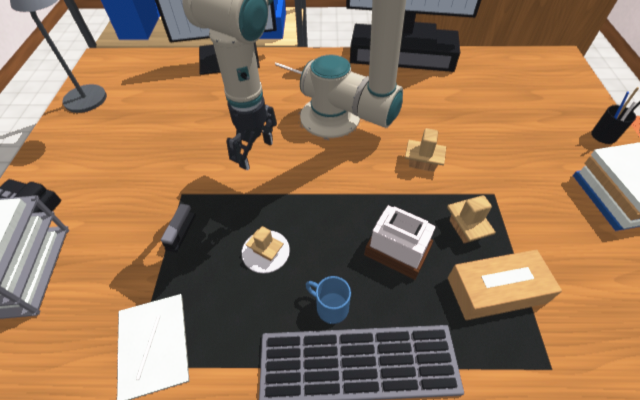

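```bash
python3 -c "
from rig import manip
print(manip.sign_off(), manip.get_state()['clock'])"
```

```text
the job is handed in; nothing more can be done
the job is handed in; nothing more can be done
```

The stopper is out and stands upright on the coaster, but the canister lifted about 3.6 mm once while I was rocking it. I signed off at about 20 s of the 42 s.

- **Grip:** I took the block across its 40 mm, not its 30 mm as the notes say. The moves cannot tilt the hand, so I let the stopper pivot between the pads while I moved the hand sideways.
- **Rocking:** I leaned it left, right, left, then right, at about 0.1 to 0.14 rad for the first three leans and 0.07 rad for the last. Then I lifted it free and set it level on the coaster.
- **The slip:** At the first reversal I pulled up with about 12 N and the canister rose. I lowered it at once. In every later check during the rocking its shoulder stayed at 117.6 mm, which is fully down.
- **Final checks:**
  - The stopper is level, with its top at 95 mm (96 mm expected), about 3 mm from the coaster's centre, and the hand is clear of it.
  - The canister is seated at the same pose as at the start.
  - The mug looks unmoved.
  - The stapler was partly hidden from the top camera, so I could not measure it there. In the scene picture it looks where it was.

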